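# Clear the vegetable slicer and lock its cover on

## Robot

A 6-joint arm with a two-finger parallel gripper is mounted at the origin on the work surface. World frame = base frame: x ahead of the robot, y to its left, z up, the work surface at z = 0. Lengths are in m, angles in rad, forces in N, time in s.
With the tool pointing down it reaches from about 0.4 to 0.925 m from the base axis. Payload 12.5 kg.
Tool frame: the origin (TCP) lies on the centre line of the jaws, within the pads' length; the fingertips stand ctrl.finger_overhang ahead of it and the grasp point (between the pads) lies 3 mm ahead of it (ctrl.finger_overhang is the distance from the TCP to the fingertips, in m); z points along the fingers, y is the line along which they close (so a half turn about z gives the same grasp; the last joint's range is limited). The gripper opens to 95 mm and grips with 3 to 60 N. Pads are 20 mm wide; open, the fingers measure 119 mm over their backs; the gripper's body (75 mm by 180 mm) begins 59 mm behind the grasp point.
Start: joints at [-1.21, 0.491, 1.559, -0, 1.092, -0.106], TCP at [0.281, -0.558, 0.237] pointing down, gripper open.
Joint ranges: [-3.1, 3.1], [-0.84, 2.19], [0.05, 2.79], [-1.13, 4.28], [0.06, 2.93], [-2.69, 2.69]. Speed limits (rad/s): [2.22, 2.22, 2.79, 3.14, 3.14, 3.14].

## Interface

Orientations are given as a unit quaternion [x, y, z, w].
In Python, from rig import ctrl gives the robot as it stands.
- The arm moves only by the shell command python3 -m crank 'ROWS' [FORCE]. ROWS is a JSON object of lists of equal length, an entry for each row: "travel": the shift along the tool's x, y, z scaled (see below), a list of three; "twist": the turn about the tool's z scaled (see below); "jaw": the closure, from 0 (fully open) to 1 (shut). A call has 1 to 8 rows; each row is the pose to reach, as a shift and turn from the pose commanded when the call began, along the tool's axes at that moment, turning the shorter way round; what a row does not reach only later rows make up. The controller multiplies each number of a shift by 0.4 m and each number of a turn by 180 degrees. A row lasts 1/10 s, in which the tool goes at most 50 mm and 8.59 degrees, less where a joint would pass 70% of its speed; a pose out of reach is approached as far as the arm can. A call with a number of a shift or a turn outside -1 to 1 is refused whole. A call with a gripper value outside its range is refused whole. The fingers move at their own pace and stop on an object; FORCE is the grip in N (left out, the last holds). Time passes only in rows, so rows that repeat a pose let the fingers close. It gives the time, the measured TCP pose, the force, the opening and the grip force at its end, in the units of the state.
- ctrl.observe(): the state, without advancing time (a new reading comes with each control period).
- ctrl.read_camera(name): name is "scene" or "top" or "wrist"; returns a dict with "frame" (480x640x3 uint8, blue, green, red), "z_map" (480x640 float32, m along the optical axis (not along the pixel's ray), 0 where there is no reading), "K" (3x3 intrinsics, pixels), "rvec" (rotation vector, rad) and "tvec" (3), from world to camera coordinates, as OpenCV has them. Camera axes: x right, y down, z forward; pixel columns grow to the right and rows downward; lengths in m; the calibration is good to about 2 mm. A picture is of the moment at which its call begins.
- ctrl.close_job(): hands the job in; it is judged then, once.
Trained networks look in the newest picture that a camera, given by its name, has taken for a name from the list of things; names that differ only in an ending like _2 or _b are one class to them, and where a whole thing is asked for, a point or a joint stands for the part that bears it (a point fixed in the world has none). Each returns a list of dicts, best first, with "score" (0 to 1); they miss things now and then, are a little off and sometimes report something else, mostly with a low value. They report only what shows in the picture. A call takes as long as a camera call. They do not tell look-alikes from the thing itself.
- ctrl.boxes_of(camera, thing): "xyz" ([x, y, z] in m, in world coordinates, good to about 4 mm: the middle of the surface that is visible of it).
- ctrl.mark_of(camera, thing): "xyz" ([x, y, z] in m, in world coordinates, good to about 4 mm: a listed point, or the origin of a listed thing).
The state is a dict: "clock": time; "joints": joint angles; "joint_velocities": joint speeds; "tau": joint torques, N m; "position": TCP position; "ee_rot": TCP orientation; "contact_force": force on the tool from outside, world axes, zero at the start; "moment": the same for the moment, N m; "grip_width": opening from 0.0 (shut) to 1.0 (fully open); "grasp_force": force on a finger pad.
Only numpy, scipy, OpenCV 4.12 (cv2) and the standard library are available. Lean on these libraries where they do the work, as an engineer would, in place of code of your own. Each camera call takes 0.05 s, during which the arm holds its last target. There are 200 camera calls.

## Task

Put the vegetable slicer away after use: first swing its red clamp lever fully open and clear every vegetable scrap into the green caddy. When the scraps are all in, lower the blue safety cover over the two pins until it lies flush on the bed, then swing the clamp lever fully shut over it. Leave the other things on the worktop where they stand.

Things in the scene. Friction and masses are not known exactly. Their poses are not given: they have to be found in the camera images.
- slicer: Vegetable slicer base, fixed: an aluminium bed 220 (x) x 260 (y) mm, its flat top 20 mm above the origin (origin: worktop level under the bed's centre; z up). Two steel pins stand on it; the red clamp lever is hinged just outside its +y edge, between two grey ears that reach y = 152 mm and 54 mm up.
- slicer_seat (a point): Centre of the bed's top face, where the cover's origin comes to lie when fitted.
- slicer_pin0 (a point): Foot of a locating pin on the bed top, at (70, 90) mm in the slicer's frame. Pin 10 mm thick, 24 mm high, the last 7 mm tapering to 4 mm.
- slicer_pin1 (a point): Foot of the other pin, the same, at (-70, -90) mm in the slicer's frame.
- clamp (a joint): Clamp lever angle in rad; hinge axis along the slicer's x through clamp_hinge. 0 = shut: lever level over the bed pointing to slicer -y, its underside 2 mm above the fitted cover. Grows as its free end swings up and out to +y; 1.7 = fully open (stop), leaning a little outward. Light friction (about 2 N at the grip) holds it where it is left.
- clamp_hinge (a point): Point on the lever's hinge axis, at (0, 135, 42) mm in the slicer's frame.
- clamp_grip (a point): Where to pinch the lever's round red crossbar: 12 mm thick, parallel to the slicer's x, free for 25 mm towards its end (slicer -x) and 31 mm towards the arm. When shut it lies 65 mm to -y of and 22 mm above the hinge axis (64 mm above the worktop), at slicer x = -40 mm; it moves on a circle about that axis. Pinch from above, fingers either side in slicer y.
- cover: Blue safety cover, loose, about 350 g: flat plate 190 (x) x 230 (y) x 10 mm. Origin: centre of its underside; z up. Two through holes of 13 mm at (70, 90) and (-70, -90) mm; it fits over the pins either of two ways, half a turn apart. A white bridge handle spans its middle along x. When flush its origin is at slicer_seat.
- cover_handle (a point): Middle of the cover's white handle bar, 50 mm above the underside (bar centre): bar along the cover's x, 94 mm long between its ends (66 mm clear between its posts), 14 mm wide (y), 12 mm high, 34 mm of air beneath it.
- cover_hole0 (a point): Centre of the hole at (70, 90) mm, at the cover's underside.
- cover_hole1 (a point): Centre of the hole at (-70, -90) mm, at the cover's underside.
- caddy: Green open-topped scraps caddy, fixed: outside 200 (x) x 160 (y) x 90 mm high, walls 5 mm. Origin: centre of its underside.
- lemon_a: Yellow lemon end; a vegetable offcut, about 40 mm across and 22 mm high as it stands on its cut face. Origin: centre of that flat cut face; z: up out of it. Loose, about 30 g, starts on the slicer bed. None if absent this time.
- lemon_b: Yellow lemon end; a vegetable offcut, about 40 mm across and 22 mm high as it stands on its cut face. Origin: centre of that flat cut face; z: up out of it. Loose, about 30 g, starts on the slicer bed. None if absent this time.
- carrot: Orange carrot end, tapering to 24 mm at the top; a vegetable offcut, about 30 mm across and 22 mm high as it stands on its cut face. Origin: centre of that flat cut face; z: up out of it. Loose, about 30 g, starts on the slicer bed. None if absent this time.
- corn: Pale yellow corn-cob end; a vegetable offcut, about 36 mm across and 22 mm high as it stands on its cut face. Origin: centre of that flat cut face; z: up out of it. Loose, about 30 g, starts on the slicer bed. None if absent this time.
- courgette: Dark green courgette end; a vegetable offcut, about 34 mm across and 22 mm high as it stands on its cut face. Origin: centre of that flat cut face; z: up out of it. Loose, about 30 g, starts on the slicer bed. None if absent this time.
- tumbler: Bystander: blue tumbler, 72 mm across, 100 mm high. Origin at its foot.
- pepper: Bystander: glass pepper shaker with black cap, 40 mm across, 90 mm high. Origin at its foot.
- salt: Bystander: white salt shaker with steel cap, 40 mm across, 80 mm high. Origin at its foot.
- jam: Bystander: red-brown jam jar with white cap, 60 mm across, 90 mm high. Origin at its foot.
- sponge: Bystander: yellow sponge, 90 x 60 x 30 mm. Origin under its centre.
- spice: Bystander: amber spice jar with green cap, 48 mm across, 110 mm high. Origin at its foot.
Things that resemble listed ones, but are neither listed nor needed, are in the scene too. What is shaped like the corn but pink is not meant. Leave any grey look-alike of the lemon_a alone.

How it is judged:
On the way, in this order (a step that is already met when the one before it is completed fails the run):
1. the clamp lever is swung open (beyond 1.4 rad) (value of joint clamp above 1.4 rad), for 0.2 s.
2. every scrap is in the caddy (x of lemon_a in the frame of caddy between -0.1 and 0.1 m and y of lemon_a in the frame of caddy between -0.08 and 0.08 m and z of each of lemon_a, lemon_b, carrot, corn, courgette in the frame of caddy below 0.085 m and x of lemon_b in the frame of caddy between -0.1 and 0.1 m and y of lemon_b in the frame of caddy between -0.08 and 0.08 m and x of carrot in the frame of caddy between -0.1 and 0.1 m and y of carrot in the frame of caddy between -0.08 and 0.08 m and x of corn in the frame of caddy between -0.1 and 0.1 m and y of corn in the frame of caddy between -0.08 and 0.08 m and x of courgette in the frame of caddy between -0.1 and 0.1 m and y of courgette in the frame of caddy between -0.08 and 0.08 m), for 0.2 s.
3. the cover lies flush on the bed, over both pins (z of cover in the frame of slicer below 0.0235 m and horizontal distance between cover and slicer_seat below 0.006 m and angle between the x axis of cover and the x axis of slicer, either way round below 0.08 rad and angle between cover's own z axis and vertical below 0.03 rad), for 0.2 s.
4. the clamp lever is shut over the cover (all of step 3 and value of joint clamp below 0.12 rad), for 0.2 s.
At the end, for the whole second after the job is handed in: The cover lies flush on the slicer bed over both pins (underside within 3.5 mm of the bed, centred within 6 mm, level within 0.03 rad) and at rest, the clamp lever is shut (below 0.12 rad), and every scrap present is inside the caddy, below its rim (all of step 2 and all of step 4 and linear speed of cover below 0.02 m/s); the robot touches nothing.
It fails at once if a bystander is moved more than 30 mm (distance of any of tumbler, pepper, salt, jam, sponge, spice from where it was at the start of the episode above 0.03 m).
Of lemon_a, lemon_b, carrot, corn, courgette only 3 to 5 are there at a start; the rules pass over those that are not, and their reading is None.
At some moment in a run one of lemon_a, lemon_b, carrot, corn, courgette may be knocked a few centimetres aside while the robot is not near it.
Once in a run the grip may slacken for a moment while it holds something.
It also fails if it takes over 210 s, if anything falls off the work surface, if the arm or the gripper's body presses on something with over 40 N, if the wrist force passes 120 N, or if a joint passes its speed limit or range.

## Working session

There is one attempt and no reset: what is moved stays moved. The work goes in short steps, Python scripts to look and compute and a shell command to move; the robot and the scene stay as the last step left them, time stands still between calls to the robot, and variables do not carry over. Pictures are saved under pics/ and viewed, at most 14 in all, crops included, and the job is handed in when it is done.

```bash
ls; mkdir -p pics; cat > h.py <<'E'
from rig import ctrl
import cv2, numpy as np
from scipy.spatial.transform import Rotation as R
def cam(n,save=None):
    c=ctrl.read_camera(n)
    if save: cv2.imwrite('pics/'+save,c['frame'])
    return c
def proj(c,p):
    q,_=cv2.projectPoints(np.array(p,float).reshape(-1,1,3),c['rvec'],c['tvec'],c['K'],None); return q.reshape(-1,2)
def world(c,u,v,z=None):
    "pixel -> world from depth, or on plane z"
    M=cv2.Rodrigues(c['rvec'])[0]; d=np.linalg.inv(c['K'])@np.array([u,v,1.]); o=-M.T@c['tvec'].ravel(); r=M.T@d
    t=c['z_map'][int(v),int(u)] if z is None else (z-o[2])/r[2]
    return o+r*t
def delta(target,yaw=None):
    "shift in tool axes /0.4 to world target"
    s=ctrl.observe(); r=R.from_quat(s['ee_rot'])
    d=r.inv().apply(np.array(target)-s['position'])/0.4
    return np.round(d,3)
E
python3 - <<'E'
from h import *
s=ctrl.observe(); print(s['clock'],s['position'],R.from_quat(s['ee_rot']).as_matrix().round(3).tolist(),s['grip_width'],ctrl.finger_overhang)
for n in ['top','scene']:
    c=cam(n,n+'0.png')
    print(n,c['K'][0,0],(-cv2.Rodrigues(c['rvec'])[0].T@c['tvec'].ravel()).round(3))
    for t in ['slicer','slicer_seat','slicer_pin0','slicer_pin1','clamp_hinge','clamp_grip','cover','cover_handle','cover_hole0','cover_hole1','caddy','lemon_a','carrot','corn','courgette','tumbler','pepper','salt','jam','sponge','spice']:
        print(t,[(np.round(d['xyz'],3).tolist(),round(d['score'],2),proj(c,d['xyz'])[0].astype(int).tolist()) for d in ctrl.mark_of(n,t)[:4]])
E
```

```text
pics
0.0 [ 0.28122033 -0.55791835  0.23606952] [[0.893, 0.45, -0.0], [0.45, -0.893, 0.001], [0.0, -0.001, -1.0]] 0.9992926265855989 0.022
top 505.7087678155959 [ 0.398 -0.007  1.365]
slicer [([0.553, 0.003, -0.004], 0.89, [330, 261]), ([0.725, 0.274, 0.0], 0.21, [231, 201])]
slicer_seat [([0.555, -0.002, 0.02], 0.78, [332, 259])]
slicer_pin0 [([0.638, 0.073, 0.021], 0.87, [303, 229]), ([0.466, -0.073, 0.02], 0.79, [359, 292])]
slicer_pin1 [([0.638, 0.073, 0.021], 0.87, [303, 229]), ([0.466, -0.073, 0.02], 0.79, [359, 292])]
clamp_hinge [([0.575, 0.136, 0.039], 0.83, [279, 252])]
clamp_grip [([0.525, 0.088, 0.079], 0.8, [297, 269])]
cover [([0.494, -0.356, -0.001], 0.73, [464, 280])]
cover_handle [([0.492, -0.36, 0.051], 0.95, [471, 280]), ([0.724, 0.274, 0.001], 0.63, [231, 201])]
cover_hole0 [([0.554, -0.263, 0.001], 0.93, [428, 259]), ([0.426, -0.454, -0.001], 0.82, [502, 305]), ([0.525, 0.088, 0.078], 0.65, [296, 269])]
cover_hole1 [([0.554, -0.263, 0.001], 0.93, [428, 259]), ([0.426, -0.454, -0.001], 0.82, [502, 305]), ([0.525, 0.088, 0.078], 0.65, [296, 269])]
caddy [([0.476, 0.
[... 1990 characters left out ...]
8, 0.033, 0.022], 0.65, [345, 257]), ([0.774, -0.182, -0.002], 0.44, [274, 352])]
corn [([0.589, -0.033, 0.02], 0.72, [313, 256]), ([0.799, 0.158, 0.0], 0.64, [428, 313]), ([0.633, -0.196, -0.002], 0.49, [249, 298]), ([0.429, -0.449, -0.001], 0.3, [120, 257])]
courgette []
tumbler [([0.496, -0.361, 0.05], 0.5, [158, 257])]
pepper [([0.371, 0.18, -0.001], 0.98, [366, 168]), ([0.556, -0.266, 0.0], 0.64, [210, 278]), ([0.635, 0.076, 0.02], 0.46, [365, 258])]
salt [([0.366, -0.205, -0.001], 0.59, [217, 208])]
jam [([0.774, -0.178, -0.001], 0.6, [275, 351]), ([0.374, 0.18, 0.001], 0.19, [366, 169])]
sponge [([0.728, -0.284, 0.001], 0.8, [220, 347])]
spice [([0.552, 0.0, 0.024], 0.72, [321, 238])]
```

```bash
python3 - <<'E'
import cv2
a=cv2.imread('pics/top0.png')[150:340,180:530]; b=cv2.imread('pics/scene0.png')[140:370,90:470]
cv2.imwrite('pics/a.png',cv2.resize(a,None,fx=2.2,fy=2.2,interpolation=cv2.INTER_CUBIC)); cv2.imwrite('pics/b.png',cv2.resize(b,None,fx=2.1,fy=2.1,interpolation=cv2.INTER_CUBIC))
E
```

```text
(no output)
```

View pics/a.png

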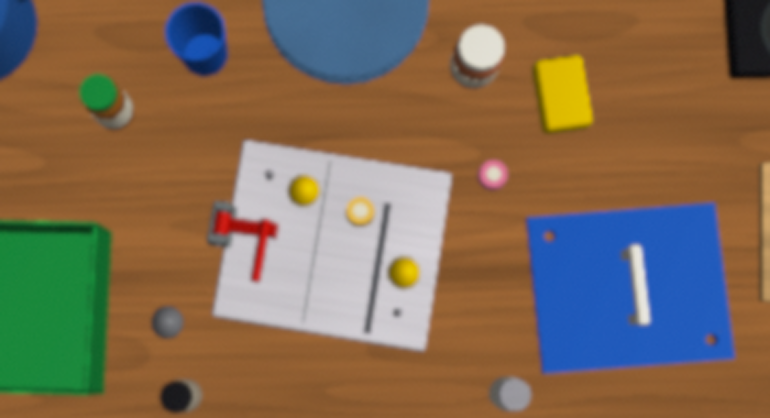

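View pics/b.png

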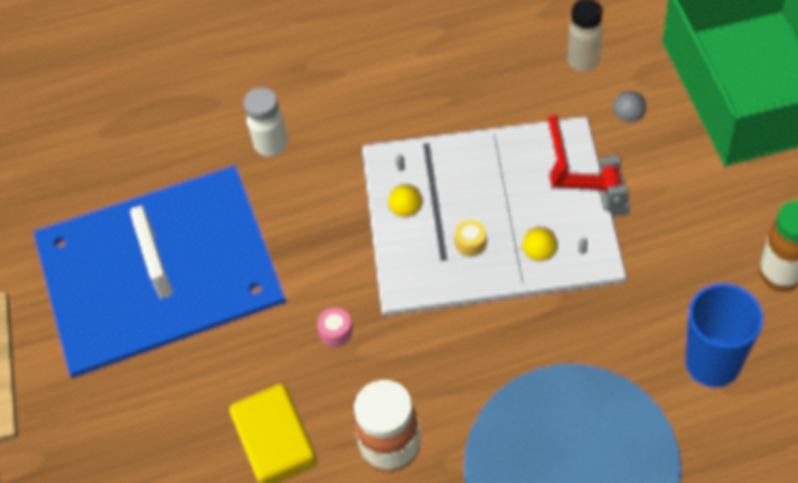

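The pictures show three scraps on the bed: lemons at top px (315,237) and (362,274), and corn at (343,247). Carrot and courgette are absent.

Look-alikes to leave alone are the grey ball at (257,296), the pink cob at (403,230) and the yellow sponge at (434,194). The clamp grip is at about (297,269), with the clamp at roughly 0.3 rad. Slicer yaw is about -11°.

I'm moving over the grip now.

```bash
python3 -m crank '{"travel":[[0.65,-0.62,0],[0.65,-0.62,0],[0.65,-0.62,0],[0.65,-0.62,0],[0.65,-0.62,0],[0.65,-0.62,0],[0.65,-0.62,0],[0.65,-0.62,0]],"twist":[0.211,0.211,0.211,0.211,0.211,0.211,0.211,0.211],"jaw":[0,0,0,0,0,0,0,0]}' 20
python3 - <<'E'
from h import *
s=ctrl.observe(); print(R.from_quat(s['ee_rot']).as_matrix().round(3).tolist())
print(delta([0.50,0.03,0.237]))
E
```

```text
clock: 3.0
position: [0.4025, -0.216, 0.2369]
ee_rot: [0.995, -0.096, 0.0, -0.0]
contact_force: [1.0, -0.1, 0.5]
grip_width: 1.0
grasp_force: 0.0
[[0.981, -0.192, 0.0], [-0.192, -0.981, 0.0], [0.0, -0.0, -1.0]]
[ 0.121 -0.65   0.   ]
```

```bash
python3 -m crank '{"travel":[[0.12,-0.65,0],[0.12,-0.65,0],[0.12,-0.65,0],[0.12,-0.65,0],[0.12,-0.65,0],[0.12,-0.65,0],[0.12,-0.65,0]],"twist":[0,0,0,0,0,0,0],"jaw":[0.4,0.4,0.4,0.4,0.4,0.4,0.4]}'
cat >> h.py <<'E'
def frame(n,u,v):return None
def look(n,things,minscore=0.4):
    c=cam(n)
    for t in things:
        print(n,t,[(np.round(d['xyz'],4).tolist(),round(d['score'],2),proj(c,d['xyz'])[0].astype(int).tolist()) for d in ctrl.mark_of(n,t) if d['score']>=minscore])
    return c
E
python3 - <<'E'
from h import *
c=look('wrist',['slicer_pin0','clamp_hinge','clamp_grip','lemon_a','corn'])
cv2.imwrite('pics/w1.png',c['frame'])
print((-cv2.Rodrigues(c['rvec'])[0].T@c['tvec'].ravel()).round(3),c['K'][0,0])
E
```

```text
clock: 3.7
position: [0.5001, 0.0271, 0.2364]
ee_rot: [0.995, -0.096, -0.0, 0.0]
contact_force: [-0.5, -0.4, -0.2]
grip_width: 0.6
grasp_force: 0.0
wrist slicer_pin0 [([0.467, -0.0788, 0.0186], 0.64, [425, 223]), ([0.6382, 0.0709, 0.0262], 0.61, [241, 76])]
wrist clamp_hinge [([0.5761, 0.1347, 0.0423], 0.82, [187, 160])]
wrist clamp_grip []
wrist lemon_a [([0.6207, 0.0336, 0.0186], 0.96, [286, 89]), ([0.4595, 0.2047, -0.0027], 0.81, [170, 272]), ([0.5145, -0.084, 0.0177], 0.65, [425, 177])]
wrist corn [([0.634, -0.1901, -0.0024], 0.95, [516, 27]), ([0.5866, -0.0355, 0.0218], 0.82, [366, 111])]
[0.579 0.012 0.385] 367.3570791822417
```

View pics/w1.png

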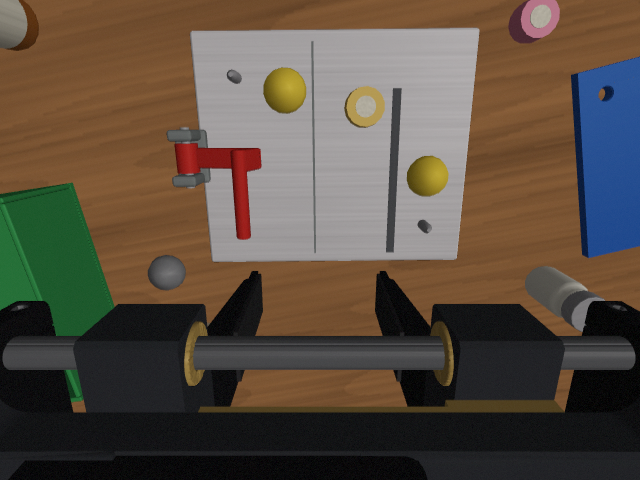

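The wrist view shows the crossbar from (240,155) to (243,237), with the hinge at (187,160). The pins are at (233,76) and (425,226). The bed is clear apart from the two lemons and the corn.

```bash
python3 - <<'E'
from h import *
c=cam('wrist')
for p in [(192,31),(478,29),(457,260),(213,262)]: print(p,world(c,*p,z=0.02).round(4))
P=np.array([world(c,*p,z=0.02)[:2] for p in [(192,31),(478,29),(457,260),(213,262)]]); print('ctr',P.mean(0)); e=P[0]-P[3]+P[1]-P[2]; print('yaw',np.degrees(np.arctan2(e[1],e[0]))); e=P[0]-P[1]+P[3]-P[2];print(np.degrees(np.arctan2(-e[0],e[1])))
for v in (180,195,205,220,232): print(v,world(c,242,v).round(4))
for p in [(285,88),(366,106),(427,174)]: print(p,world(c,*p).round(4))
print(delta([0.527,0.087,0.15]))
E
```

```text
(192, 31) [0.6835 0.1025 0.02  ]
(478, 29) [ 0.6351 -0.1475  0.02  ]
(457, 260) [ 0.4204 -0.1087  0.02  ]
(213, 262) [0.4691 0.1442 0.02  ]
ctr [ 0.55202454 -0.00238686]
yaw -10.63402672483373
-10.923608822521206
180 [0.5521 0.078  0.0835]
195 [0.5405 0.0803 0.0867]
205 [0.5325 0.0824 0.0868]
220 [0.5204 0.0854 0.0878]
232 [0.5106 0.0877 0.089 ]
(285, 88) [0.6186 0.0305 0.0417]
(366, 106) [ 0.59   -0.0362  0.0429]
(427, 174) [ 0.5201 -0.0823  0.0417]
[ 0.037 -0.166  0.217]
```

```bash
python3 -m crank '{"travel":[[0.038,-0.155,0.06],[0.038,-0.155,0.12],[0.038,-0.155,0.22],[0.038,-0.155,0.32],[0.038,-0.155,0.383],[0.038,-0.155,0.383],[0.038,-0.155,0.383],[0.038,-0.155,0.383]],"twist":[0,0,0,0,0,0,0,0],"jaw":[0.4,0.4,0.4,0.4,0.4,0.4,1,1]}' 15
python3 -m crank '{"travel":[[0,0,0],[0,0,0],[0,0,0]],"twist":[0,0,0],"jaw":[1,1,1]}' 15
python3 - <<'E'
from h import *
# arc from current grip
s=ctrl.observe(); r=R.from_quat(s['ee_rot']); p=s['position']; print(p)
y=np.array([np.sin(np.radians(10.8)),np.cos(np.radians(10.8)),0]); h=np.array([.5525,-.001,.042])+.135*y
g=p+[0,0,-.003]; ly=(g-h)@y; lz=g[2]-h[2]; rad=np.hypot(ly,lz); a0=np.arctan2(lz,-ly); print(ly,lz,rad,'clamp',a0-np.arctan2(22,65))
for a in np.linspace(a0,1.7+.326,10):
    q=h+y*(-rad*np.cos(a))+np.array([0,0,rad*np.sin(a)]); q+= (g-h)-((g-h)@y)*y-[0,0,lz]
    print(round(a-.326,2),(r.inv().apply(q-g)/.4).round(3))
E
```

```text
clock: 4.85
position: [0.5274, 0.0835, 0.085]
ee_rot: [0.995, -0.098, 0.001, -0.0]
contact_force: [-0.7, 0.5, -0.3]
grip_width: 0.488
grasp_force: 0.0
clock: 5.15
position: [0.5268, 0.0839, 0.0841]
ee_rot: [0.995, -0.098, 0.001, -0.0]
contact_force: [-0.6, -0.4, -0.1]
grip_width: 0.237
grasp_force: 0.0
[0.52681705 0.08385387 0.08410698]
-0.056461625669925575 0.03910698015853845 0.0686823927248543 clamp 0.27940326758407136
0.28 [0. 0. 0.]
0.44 [-0.    -0.017 -0.021]
0.6 [-0.    -0.037 -0.039]
0.75 [-0.    -0.06  -0.054]
0.91 [-0.001 -0.085 -0.064]
1.07 [-0.001 -0.111 -0.071]
1.23 [-0.001 -0.138 -0.074]
1.38 [-0.001 -0.165 -0.072]
1.54 [-0.001 -0.191 -0.066]
1.7 [-0.002 -0.217 -0.056]
```

```bash
python3 -m crank '{"travel":[[0,0,0],[0,0,0],[0,0,0]],"twist":[0,0,0],"jaw":[1,1,1]}' 15
python3 -m crank '{"travel":[[0,-0.017,-0.021],[0,-0.037,-0.039],[0,-0.06,-0.054],[0,-0.085,-0.064],[0,-0.111,-0.071],[0,-0.138,-0.074],[0,-0.165,-0.072],[0,-0.191,-0.066]],"twist":[0,0,0,0,0,0,0,0],"jaw":[1,1,1,1,1,1,1,1]}' 15
python3 -c "
from h import *
s=ctrl.observe();print(s['position'],s['contact_force'])"
```

```text
clock: 5.45
position: [0.5272, 0.0859, 0.0827]
ee_rot: [0.995, -0.098, 0.001, -0.001]
contact_force: [6.5, 20.4, -14.0]
grip_width: 0.126
grasp_force: 15.0
clock: 6.25
position: [0.5415, 0.1595, 0.1101]
ee_rot: [0.995, -0.098, 0.0, 0.0]
contact_force: [-0.6, -3.6, 1.1]
grip_width: 0.122
grasp_force: 15.0
[0.54153497 0.15950388 0.11014048] [-0.56573502 -3.56001803  1.06094245]
```

```bash
python3 -m crank '{"travel":[[0,-0.014,0.004],[0,-0.026,0.01],[0,-0.026,0.01],[0,-0.026,0.01],[0,-0.026,0.01],[0,-0.026,0.01],[0,-0.026,-0.08],[0,-0.026,-0.2]],"twist":[0,0,0,0,0,0,0,0],"jaw":[1,1,1,0.5,0.5,0.5,0.5,0.5]}' 15
python3 - <<'E'
from h import *
s=ctrl.observe();print(s['position'],s['contact_force'])
c=look('scene',['clamp_grip','lemon_a','corn','carrot','courgette'])
look('top',['clamp_grip','lemon_a','corn','caddy','carrot','courgette'])
E
```

```text
clock: 7.05
position: [0.5426, 0.1685, 0.189]
ee_rot: [0.995, -0.098, -0.002, 0.001]
contact_force: [1.1, 0.2, 0.6]
grip_width: 0.473
grasp_force: 0.0
[0.54264854 0.1685325  0.18897696] [1.11827998 0.18021491 0.56263119]
scene clamp_grip [([0.5428, 0.172, 0.1031], 0.97, [392, 193])]
scene lemon_a [([0.5144, -0.0844, 0.0227], 0.78, [281, 236]), ([0.3727, 0.1792, -0.0012], 0.75, [365, 169]), ([0.6185, 0.0381, 0.0215], 0.71, [347, 257]), ([0.4643, 0.2054, 0.001], 0.67, [389, 192])]
scene corn [([0.5917, -0.0322, 0.0216], 0.81, [313, 256]), ([0.6312, -0.1992, -0.0023], 0.51, [248, 298]), ([0.7265, 0.2721, -0.005], 0.45, [461, 272])]
scene carrot []
scene courgette []
top clamp_grip [([0.5505, 0.0019, -0.0045], 0.61, [330, 262])]
top lemon_a [([0.5177, -0.0851, 0.0214], 0.6, [363, 273])]
top corn [([0.6369, -0.1979, -0.0006], 0.63, [403, 229]), ([0.5877, -0.0334, 0.025], 0.6, [343, 247])]
top caddy [([0.4764, 0.3599, -0.0005], 0.94, [199, 291]), ([0.4953, -0.3565, 0.0001], 0.53, [464, 280])]
top carrot []
top courgette []
```

```bash
python3 -c "
from h import *
s=ctrl.observe();print(s['joints'],s['position']);print(delta([.6185,.037,.15]),delta([.6185,.037,.047]))"
```

```text
[ 1.85438278e-01  4.65373725e-01  1.75177314e+00 -7.78606679e-05
  9.25323855e-01  1.95235523e+00] [0.54341046 0.16897399 0.18928815]
[0.248 0.287 0.098] [0.249 0.287 0.356]
```

```bash
python3 -m crank '{"travel":[[0.248,0.287,0],[0.248,0.287,0],[0.248,0.287,0],[0.248,0.287,0.05],[0.248,0.287,0.05],[0.248,0.287,0.05],[0.248,0.287,0.05],[0.248,0.287,0.05]],"twist":[-0.5,-0.5,-0.5,-0.5,-0.5,-0.5,-0.5,-0.5],"jaw":[0.25,0.25,0.25,0.25,0.25,0.25,0.25,0.25]}' 15
python3 -m crank '{"travel":[[0,0,0],[0,0,0],[0,0,0],[0,0,0]],"twist":[-0.12,-0.12,-0.12,-0.12],"jaw":[0.25,0.25,0.25,0.25]}' 15
python3 - <<'E'
from h import *
c=look('wrist',['lemon_a','slicer_pin0','corn'])
s=ctrl.observe();print(R.from_quat(s['ee_rot']).as_matrix().round(3).tolist(),s['position']);print(delta([.6185,.037,.047]))
look('scene',['lemon_a'])
E
```

```text
clock: 8.5
position: [0.6184, 0.037, 0.1695]
ee_rot: [0.878, 0.478, -0.0, -0.0]
contact_force: [-0.1, 0.1, -0.1]
grip_width: 0.746
grasp_force: 0.0
clock: 8.9
position: [0.6184, 0.0371, 0.1696]
ee_rot: [0.775, 0.632, -0.0, -0.0]
contact_force: [-0.2, 0.2, -0.2]
grip_width: 0.754
grasp_force: 0.0
wrist lemon_a [([0.6212, 0.0326, 0.0178], 0.9, [320, 231]), ([0.5158, -0.0847, 0.0194], 0.68, [236, 370]), ([0.461, 0.2078, -0.002], 0.57, [78, 55]), ([0.556, -0.0003, -0.0029], 0.43, [259, 271])]
wrist slicer_pin0 [([0.6376, 0.0759, 0.0215], 0.92, [329, 177])]
wrist corn [([0.5585, -0.0159, 0.0217], 0.75, [261, 297])]
[[0.204, 0.979, -0.0], [0.979, -0.204, -0.0], [-0.0, -0.0, -1.0]] [0.61842538 0.03705454 0.16971216]
[-0.     0.     0.307]
scene lemon_a [([0.5162, -0.0831, 0.0225], 0.76, [282, 236]), ([0.6179, 0.0386, 0.02], 0.67, [347, 257]), ([0.4648, 0.2081, -0.0013], 0.4, [390, 193])]
```

```bash
python3 -m crank '{"travel":[[0,0,0.12],[0,0,0.22],[0,0,0.306],[0,0,0.306],[0,0,0.306],[0,0,0.306],[0,0,0.306],[0,0,0.306]],"twist":[0,0,0,0,0,0,0,0],"jaw":[0.25,0.25,0.25,0.25,1,1,1,1]}' 15
python3 -m crank '{"travel":[[0,0,0],[0,0,0],[0,0,0],[0,0,-0.12],[0,0,-0.24]],"twist":[0,0,0,0,0],"jaw":[1,1,1,1,1]}' 15
python3 - <<'E'
from h import *
s=ctrl.observe();print(delta([.477,.35,.15]),delta([.477,.35,.085]),s['joints'].round(2) if hasattr(s['joints'],'round') else s['joints'])
E
```

```text
clock: 10.0
position: [0.6186, 0.037, 0.0479]
ee_rot: [0.775, 0.632, 0.0, 0.0]
contact_force: [-0.2, -0.2, -0.9]
grip_width: 0.474
grasp_force: 0.0
clock: 10.5
position: [0.6178, 0.037, 0.1434]
ee_rot: [0.775, 0.632, -0.001, -0.001]
contact_force: [1.0, 0.0, 0.0]
grip_width: 0.396
grasp_force: 14.6
[ 0.695 -0.503 -0.015] [ 0.695 -0.502  0.147] [-0.05  0.59  1.67 -0.    0.89  0.16]
```

```bash
python3 -m crank '{"travel":[[0,0,-0.12],[0.1,-0.07,-0.18],[0.695,-0.503,-0.18],[0.695,-0.503,-0.18],[0.695,-0.503,-0.18],[0.695,-0.503,-0.18],[0.695,-0.503,-0.18],[0.695,-0.503,-0.18]],"twist":[0,0,0,0,0,0,0,0],"jaw":[1,1,1,1,1,1,1,1]}' 15
python3 -c "
from h import *
print(delta([.477,.35,.08]))"
```

```text
clock: 11.3
position: [0.4763, 0.3517, 0.2155]
ee_rot: [0.775, 0.632, 0.0, 0.0]
contact_force: [0.4, 0.8, -0.0]
grip_width: 0.396
grasp_force: 14.6
[-0.004  0.002  0.339]
```

```bash
python3 -m crank '{"travel":[[0,0,0.12],[0,0,0.24],[0,0,0.338],[0,0,0.338],[0,0,0.338],[0,0,0.338],[0,0,0.2],[0,0,0]],"twist":[0,0,0,0,0,0,0,0],"jaw":[1,1,1,0.3,0.3,0.3,0.3,0.3]}' 15
python3 - <<'E'
from h import *
look('scene',['lemon_a','corn'])
c=look('top',['lemon_a','corn'])
cv2.imwrite('pics/t2.png',cv2.resize(c['frame'][150:340,130:430],None,fx=2.4,fy=2.4,interpolation=cv2.INTER_CUBIC))
print(delta([.516,-.084,.2]))
E
```

```text
clock: 12.1
position: [0.4776, 0.3498, 0.1829]
ee_rot: [0.775, 0.632, 0.0, 0.0]
contact_force: [0.1, -0.4, -0.7]
grip_width: 0.693
grasp_force: 0.0
scene lemon_a [([0.5159, -0.0843, 0.0231], 0.75, [282, 236]), ([0.4705, 0.3465, 0.007], 0.53, [443, 178]), ([0.4619, 0.2043, 0.0028], 0.47, [388, 191])]
scene corn [([0.5652, -0.0137, 0.0205], 0.7, [318, 245]), ([0.6325, -0.1957, -0.0015], 0.57, [249, 298]), ([0.371, 0.1825, -0.0023], 0.47, [366, 168])]
top lemon_a [([0.4602, 0.2044, 0.003], 0.57, [256, 296]), ([0.4711, 0.3524, 0.0062], 0.52, [201, 293]), ([0.5119, -0.081, 0.0226], 0.51, [362, 275])]
top corn [([0.6355, -0.2001, 0.0023], 0.52, [404, 229]), ([0.5617, -0.0127, 0.0231], 0.43, [336, 257])]
[-1.043  0.314 -0.048]
```

View pics/t2.png

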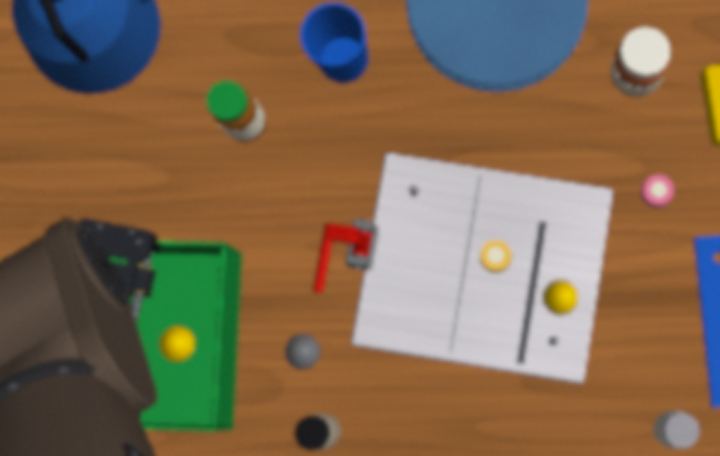

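The top view shows the lemon in the caddy at (178,343) in the crop. The clamp is open, and the corn has been knocked to (496,256) in the crop, about (0.563,-0.014). Corn is next.

```bash
python3 -c "
from h import *
print(delta([.563,-.0135,.2]))"
```

```text
[-0.846  0.393 -0.048]
```

```bash
python3 -m crank '{"travel":[[0,0,-0.048],[-0.846,0.393,-0.048],[-0.846,0.393,-0.048],[-0.846,0.393,-0.048],[-0.846,0.393,-0.048],[-0.846,0.393,-0.048],[-0.846,0.393,-0.048],[-0.846,0.393,-0.048]],"twist":[0,0,0,0,0,0,0,0],"jaw":[0.3,0.3,0.3,0.3,0.3,0.3,0.3,0.3]}' 15
python3 -m crank '{"travel":[[-0.06,0.027,0],[-0.06,0.027,0],[-0.06,0.027,0]],"twist":[0,0,0],"jaw":[0.3,0.3,0.3]}'
python3 - <<'E'
from h import *
c=look('wrist',['lemon_a','corn'])
print(delta([.563,-.0135,.047]))
E
```

```text
clock: 13.2
position: [0.5576, 0.0072, 0.1986]
ee_rot: [0.775, 0.632, -0.001, -0.001]
contact_force: [0.2, 1.0, -1.4]
grip_width: 0.702
grasp_force: 0.0
clock: 13.5
position: [0.5632, -0.0166, 0.1985]
ee_rot: [0.776, 0.631, -0.001, -0.001]
contact_force: [-0.2, 0.3, 0.6]
grip_width: 0.702
grasp_force: 0.0
wrist lemon_a [([0.5169, -0.0833, 0.0192], 0.92, [284, 293])]
wrist corn [([0.559, -0.0146, 0.0185], 0.91, [311, 217])]
[ 0.004 -0.001  0.38 ]
```

```bash
python3 -m crank '{"travel":[[0,-0.004,0.12],[0.004,-0.004,0.24],[0.004,-0.004,0.34],[0.004,-0.004,0.38],[0.004,-0.004,0.38],[0.004,-0.004,0.38],[0.004,-0.004,0.38],[0.004,-0.004,0.38]],"twist":[0,0,0,0,0,0,0,0],"jaw":[0.3,0.3,0.3,0.3,0.3,1,1,1]}' 15
python3 -m crank '{"travel":[[0,0,0],[0,0,0],[0,0,0],[0,0,0],[0,0,-0.12],[0,0,-0.24],[0,0,-0.36],[0,0,-0.42]],"twist":[0,0,0,0,0,0,0,0],"jaw":[1,1,1,1,1,1,1,1]}' 15
python3 - <<'E'
from h import *
print(delta([.45,.33,.21]),delta([.45,.33,.08]))
E
```

```text
clock: 14.45
position: [0.5628, -0.0143, 0.0487]
ee_rot: [0.775, 0.632, 0.001, 0.001]
contact_force: [-0.2, -0.4, 0.3]
grip_width: 0.503
grasp_force: 0.0
clock: 15.25
position: [0.563, -0.0146, 0.2195]
ee_rot: [0.775, 0.632, 0.002, 0.002]
contact_force: [-0.3, 0.1, -1.2]
grip_width: 0.357
grasp_force: 15.0
[ 0.787 -0.451  0.022] [ 0.786 -0.452  0.347]
```

```bash
python3 -m crank '{"travel":[[0.787,-0.451,0],[0.787,-0.451,0],[0.787,-0.451,0],[0.787,-0.451,0],[0.787,-0.451,0],[0.787,-0.451,0],[0.787,-0.451,0],[0.787,-0.451,0]],"twist":[0,0,0,0,0,0,0,0],"jaw":[1,1,1,1,1,1,1,1]}' 15
python3 -c "
from h import *
print(delta([.45,.335,.085]))"
```

```text
clock: 16.05
position: [0.4475, 0.3338, 0.2155]
ee_rot: [0.774, 0.633, 0.0, -0.0]
contact_force: [-0.1, -0.7, -0.2]
grip_width: 0.363
grasp_force: 15.0
[0.004 0.006 0.326]
```

```bash
python3 -m crank '{"travel":[[0,0,0.12],[0,0,0.24],[0,0,0.3],[0,0,0.3],[0,0,0.3],[0,0,0.3],[0,0,0.2],[0,0,0]],"twist":[0,0,0,0,0,0,0,0],"jaw":[1,1,1,0.4,0.4,0.4,0.4,0.4]}' 15
python3 -c "
from h import *
c=look('top',['lemon_a','corn'])
look('scene',['lemon_a','corn'])
print(delta([.516,-.084,.2]))"
```

```text
clock: 16.85
position: [0.4489, 0.3299, 0.1867]
ee_rot: [0.775, 0.632, -0.001, -0.0]
contact_force: [0.4, -0.5, 0.6]
grip_width: 0.594
grasp_force: 0.0
top lemon_a [([0.5127, -0.0853, 0.0223], 0.73, [363, 274]), ([0.4654, 0.2037, 0.0002], 0.56, [256, 294]), ([0.4705, 0.348, 0.0053], 0.55, [202, 293])]
top corn [([0.6339, -0.1979, -0.0004], 0.71, [403, 230]), ([0.4488, 0.3284, 0.0168], 0.54, [208, 301]), ([0.4264, -0.4551, 0.0004], 0.48, [503, 305])]
scene lemon_a [([0.4621, 0.2077, 0.0017], 0.66, [389, 191]), ([0.5544, 0.0005, 0.0019], 0.56, [322, 244]), ([0.5141, -0.085, 0.0237], 0.49, [281, 235]), ([0.4708, 0.347, 0.007], 0.44, [443, 178])]
scene corn [([0.4504, 0.3304, 0.0144], 0.51, [434, 171]), ([0.6309, -0.1975, -0.0017], 0.48, [248, 297])]
[-0.98   0.373 -0.036]
```

```bash
python3 -m crank '{"travel":[[0,0,-0.06],[-0.98,0.37,-0.06],[-0.98,0.37,-0.06],[-0.98,0.37,-0.06],[-0.98,0.37,-0.06],[-0.98,0.37,-0.06],[-0.98,0.37,-0.06],[-0.98,0.37,-0.06]],"twist":[0.5,0.5,0.5,0.5,0.5,0.5,0.5,0.5],"jaw":[0.35,0.35,0.35,0.35,0.35,0.35,0.35,0.35]}' 15
python3 -c "
from h import *
s=ctrl.observe();r=R.from_quat(s['ee_rot']).as_matrix();print(r.round(3).tolist(),'twist',(-np.degrees(np.arctan2(-.982,-.187)-np.arctan2(r[1,1],r[0,1]))/180).round(3),s['joints'])
print(delta([.516,-.0845,.2]))"
```

```text
clock: 17.95
position: [0.5038, -0.0174, 0.2085]
ee_rot: [0.997, 0.08, -0.001, -0.0]
contact_force: [0.2, -0.4, 0.1]
grip_width: 0.646
grasp_force: 0.0
[[0.987, 0.16, -0.002], [0.16, -0.987, 0.0], [-0.002, -0.001, -1.0]] twist 0.111 [-1.65638622e-01  3.55461163e-01  1.88342184e+00 -2.67500689e-05
  9.04414341e-01  1.24419587e+00]
[0.003 0.17  0.021]
```

```bash
python3 -m crank '{"travel":[[0.003,0.17,0.02],[0.003,0.17,0.02],[0.003,0.17,0.02],[0.003,0.17,0.02]],"twist":[0.111,0.111,0.111,0.111],"jaw":[0.35,0.35,0.35,0.35]}' 15
python3 -c "
from h import *
look('wrist',['lemon_a','slicer_pin1'])
print(delta([.516,-.0845,.047]))"
```

```text
clock: 18.35
position: [0.5162, -0.0829, 0.2002]
ee_rot: [0.996, -0.092, -0.001, -0.0]
contact_force: [-0.9, -0.8, 0.2]
grip_width: 0.649
grasp_force: 0.0
wrist lemon_a [([0.5169, -0.0866, 0.0192], 0.96, [322, 219]), ([0.4586, 0.2063, -0.0011], 0.83, [59, 316])]
wrist slicer_pin1 [([0.6369, 0.0759, 0.0226], 0.82, [107, 118]), ([0.4687, -0.074, 0.0198], 0.73, [318, 269])]
[0.    0.007 0.385]
```

```bash
python3 -m crank '{"travel":[[0,0.006,0.12],[0,0.006,0.24],[0,0.006,0.34],[0,0.006,0.384],[0,0.006,0.384],[0,0.006,0.384],[0,0.006,0.384],[0,0.006,0.384]],"twist":[0,0,0,0,0,0,0,0],"jaw":[0.35,0.35,0.35,0.35,0.35,1,1,1]}' 15
python3 -m crank '{"travel":[[0,0,0],[0,0,0],[0,0,0],[0,0,0],[0,0,-0.12],[0,0,-0.24],[0,0,-0.36],[0,0,-0.42]],"twist":[0,0,0,0,0,0,0,0],"jaw":[1,1,1,1,1,1,1,1]}' 15
python3 - <<'E'
from h import *
print(delta([.51,.36,.21]),ctrl.observe()['joints'])
E
```

```text
clock: 19.3
position: [0.5168, -0.0846, 0.0491]
ee_rot: [0.996, -0.09, 0.001, 0.0]
contact_force: [0.1, -0.0, 0.3]
grip_width: 0.455
grasp_force: 0.0
clock: 20.1
position: [0.5168, -0.0848, 0.2201]
ee_rot: [0.996, -0.091, 0.003, 0.001]
contact_force: [0.5, -0.7, -0.3]
grip_width: 0.39
grasp_force: 14.6
[-0.218 -1.091  0.023] [-2.88695888e-01  3.65353943e-01  1.82847077e+00 -1.05132341e-04
  9.42568936e-01  1.46356846e+00]
```

```bash
python3 -m crank '{"travel":[[-0.18,-0.9,0],[-0.18,-0.9,0],[-0.18,-0.9,0],[-0.18,-0.9,0],[-0.18,-0.9,0],[-0.18,-0.9,0],[-0.18,-0.9,0],[-0.18,-0.9,0]],"twist":[-0.1,-0.1,-0.1,-0.1,-0.1,-0.1,-0.1,-0.1],"jaw":[1,1,1,1,1,1,1,1]}' 15
python3 -c "
from h import *
print(delta([.51,.36,.21]),delta([.51,.36,.095]),ctrl.observe()['grip_width'])"
```

```text
clock: 20.9
position: [0.5096, 0.2862, 0.216]
ee_rot: [0.998, 0.068, 0.0, -0.0]
contact_force: [-0.3, -1.3, -0.1]
grip_width: 0.39
grasp_force: 14.6
[ 0.026 -0.183  0.015] [ 0.026 -0.182  0.303] 0.3904303614974937
```

```bash
python3 -m crank '{"travel":[[0.026,-0.1,0],[0.026,-0.183,0],[0.026,-0.183,0.1],[0.026,-0.183,0.2],[0.026,-0.183,0.3],[0.026,-0.183,0.3],[0.026,-0.183,0.3],[0.026,-0.183,0.3]],"twist":[0,0,0,0,0,0,0,0],"jaw":[1,1,1,1,1,0.3,0.3,0.3]}' 15
python3 -m crank '{"travel":[[0,0,-0.12],[0,0,-0.24],[0,0,-0.35],[0,0.4,-0.35],[0,0.4,-0.35],[0,0.4,-0.35],[0,0.4,-0.35]],"twist":[0,0,0,0,0,0,0],"jaw":[0.3,0.3,0,0,0,0,0]}' 15
python3 - <<'E'
from h import *
look('scene',['lemon_a','corn','carrot','courgette','cover_handle','cover_hole0','slicer_pin0','clamp_grip'])
c=look('top',['lemon_a','corn','carrot','courgette','cover_handle','cover_hole0','slicer_pin0'])
cv2.imwrite('pics/t3.png',cv2.resize(c['frame'][150:340,130:530],None,fx=2,fy=2,interpolation=cv2.INTER_CUBIC))
E
```

```text
clock: 21.7
position: [0.5121, 0.3566, 0.0981]
ee_rot: [0.998, 0.066, 0.001, -0.001]
contact_force: [0.6, -0.3, 0.5]
grip_width: 0.583
grasp_force: 0.0
clock: 22.4
position: [0.5328, 0.194, 0.2385]
ee_rot: [0.998, 0.065, 0.002, 0.0]
contact_force: [-0.5, -0.2, 0.5]
grip_width: 0.991
grasp_force: 0.0
scene lemon_a [([0.4716, 0.3454, 0.008], 0.68, [442, 178]), ([0.461, 0.2093, 0.0027], 0.52, [390, 190]), ([0.5044, 0.3497, 0.0108], 0.5, [450, 186])]
scene corn [([0.6303, -0.195, -0.0003], 0.62, [249, 296])]
scene carrot []
scene courgette []
scene cover_handle [([0.493, -0.3574, 0.0519], 0.74, [159, 255]), ([0.5769, 0.1333, 0.041], 0.49, [380, 226])]
scene cover_hole0 [([0.5582, -0.2645, -0.0017], 0.92, [211, 279]), ([0.4272, -0.451, -0.0002], 0.55, [119, 256])]
scene slicer_pin0 [([0.6345, 0.0754, 0.018], 0.65, [365, 259]), ([0.5774, 0.1345, 0.0396], 0.63, [380, 226]), ([0.494, -0.3593, 0.0496], 0.56, [158, 256]), ([0.4495, 0.3309, 0.0139], 0.44, [434, 171])]
scene clamp_grip [([0.5433, 0.1707, 0.1016], 0.59, [391, 194]), ([0.4789, 0.3608, -0.0019], 0.53, [449, 181])]
top lemon_a []
top corn [([0.6346, -0.1951, -0.0011], 0.58, [402, 230])]
top carrot []
top courgette []
top cover_handle [([0.4943, -0.3607, 0.0538], 0.74, [471, 279]), ([0.7351, -0.2879, 0.0014], 0.5, [434, 193])]
top cover_hole0 [([0.4274, -0.4517, -0.0023], 0.94, [501, 305]), ([0.5592, -0.2617, -0.0019], 0.74, [427, 257])]
top slicer_pin0 [([0.469, -0.0768, 0.0199], 0.87, [361, 291]), ([0.6387, 0.0734, 0.024], 0.57, [303, 229]), ([0.4923, -0.3575, 0.0513], 0.53, [470, 279])]
```

View pics/t3.png

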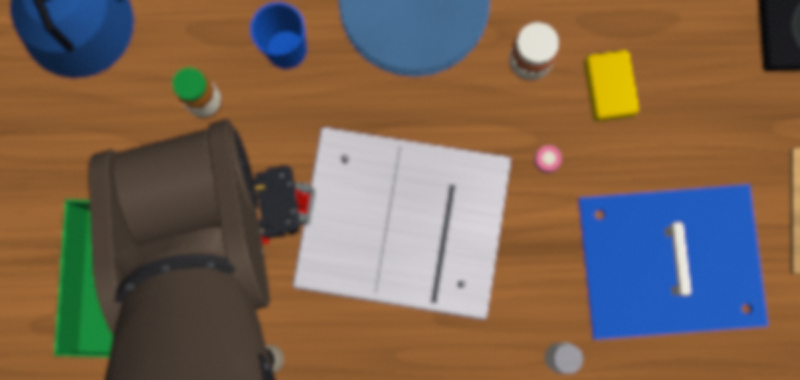

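The bed is empty in the picture. The blue cover's holes are at crop px (598,214) and (746,309), and its white handle at (682,260). I'm moving to look at the cover from close by.

```bash
python3 -m crank '{"travel":[[-0.1,0.8,0],[-0.1,0.8,0],[-0.1,0.8,0],[-0.1,0.8,0],[-0.1,0.8,0],[-0.1,0.8,0],[-0.1,0.8,0],[-0.1,0.8,0]],"twist":[0.015,0.015,0.015,0.015,0.015,0.015,0.015,0.015],"jaw":[0,0,0,0,0,0,0,0]}' 40
python3 -c "
from h import *
print(delta([.42,-.355,.24]))"
```

```text
clock: 24.05
position: [0.5348, -0.1275, 0.2357]
ee_rot: [0.999, 0.041, 0.0, 0.0]
contact_force: [-0.2, 1.2, -0.3]
grip_width: 1.002
grasp_force: 0.0
[-0.332  0.543 -0.011]
```

```bash
python3 -m crank '{"travel":[[-0.332,0.543,-0.01],[-0.332,0.543,-0.01],[-0.332,0.543,-0.01],[-0.332,0.543,-0.01],[-0.332,0.543,-0.01],[-0.332,0.543,-0.01],[-0.332,0.543,-0.01]],"twist":[0,0,0,0,0,0,0],"jaw":[0,0,0,0,0,0,0]}' 40
python3 - <<'E'
from h import *
c=look('wrist',['cover','cover_handle','cover_hole0'])
cv2.imwrite('pics/w3.png',c['frame'])
f=c['frame'].astype(int); m=((f[...,0]>f[...,2]+60)&(f[...,0]>f[...,1]+40)).astype(np.uint8)
n,l,st,_=cv2.connectedComponentsWithStats(m); k=1+st[1:,4].argmax(); print(st[k])
E
```

```text
clock: 24.75
position: [0.4209, -0.3525, 0.2397]
ee_rot: [0.999, 0.042, -0.0, -0.0]
contact_force: [-0.0, -0.2, 0.3]
grip_width: 1.0
grasp_force: 0.0
wrist cover [([0.4949, -0.3542, -0.0027], 0.62, [325, 136])]
wrist cover_handle [([0.4902, -0.3583, 0.0506], 0.81, [330, 143])]
wrist cover_hole0 [([0.4327, -0.4521, 0.0005], 0.82, [411, 204]), ([0.561, -0.2585, 0.0002], 0.74, [232, 57])]
[  208    28   250   204 44180]
```

View pics/w3.png

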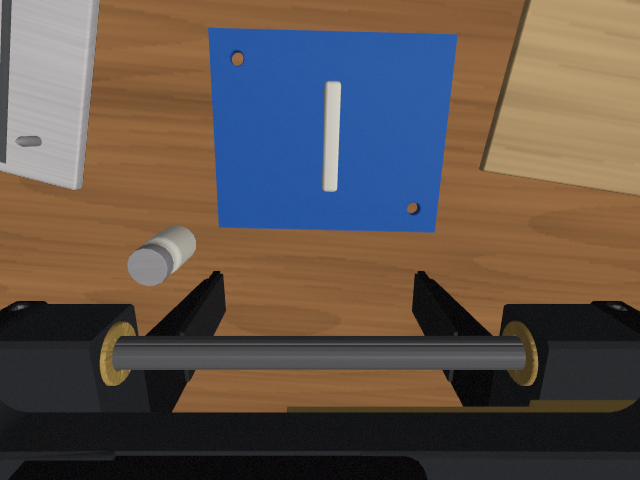

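The wrist view shows the plate corners at (208,28), (457,35), (435,232) and (219,227). The holes are at (237,58) and (413,208), and the handle bar runs (333,82) to (330,191).

```bash
cat >> h.py <<'E'
def blue_plate(c,z,big=True):
    f=c['frame'].astype(int); m=((f[...,0]>f[...,2]+60)&(f[...,0]>f[...,1]+40)).astype(np.uint8)
    n,l,st,_=cv2.connectedComponentsWithStats(m); k=1+st[1:,4].argmax()
    ct,_=cv2.findContours((l==k).astype(np.uint8),cv2.RETR_EXTERNAL,cv2.CHAIN_APPROX_NONE); ct=max(ct,key=cv2.contourArea)
    W=np.array([world(c,u+0.,v+0.,z=z)[:2] for u,v in ct[:,0]],np.float32)
    (x,y),(w,h),a=cv2.minAreaRect(W*1000); return (x/1000,y/1000),(w,h),a
E
python3 - <<'E'
from h import *
c=cam('wrist'); print(blue_plate(c,.01))
a,b=world(c,237.5,58.5,z=.01),world(c,412.5,208.5,z=.01); d=a-b;print('holes',a.round(4),b.round(4),'mid',((a+b)/2).round(4),'yaw',np.degrees(np.arctan2(d[1],d[0]))-52.125,np.hypot(*d[:2]))
a,b=world(c,333.5,83,z=.056),world(c,330.5,190,z=.056);d=a-b;print('bar',a,b,((a+b)/2).round(4),np.degrees(np.arctan2(d[1],d[0])))
print(world(c,332,137).round(4))
print(world(c,300,200).round(4))
s=ctrl.observe();r=R.from_quat(s['ee_rot']).as_matrix();print(np.degrees(np.arctan2(r[1,0],r[0,0])))
t=((world(c,237.5,58.5,z=.01)+world(c,412.5,208.5,z=.01))/2); print(delta([t[0],t[1],.053]),t)
E
```

```text
((0.49511773681640625, -0.3578255920410156), (189.8267059326172, 230.0880889892578), 3.4185612201690674)
holes [ 0.5598 -0.263   0.01  ] [ 0.4319 -0.4497  0.01  ] mid [ 0.4958 -0.3564  0.01  ] yaw 3.4710568169061062 0.2263299337253296
bar [ 0.54101957 -0.35365214  0.056     ] [ 0.45089538 -0.35985977  0.056     ] [ 0.496  -0.3568  0.056 ] 3.9402293193157556
[ 0.4973 -0.3566  0.0582]
[ 0.4309 -0.3315  0.0112]
5.0196849352851425
[0.183 0.03  0.467] [ 0.49584787 -0.35636021  0.01      ]
```

```bash
python3 -m crank '{"travel":[[0.1,0.03,0],[0.181,0.031,0],[0.181,0.031,0.12],[0.181,0.031,0.24],[0.181,0.031,0.36],[0.181,0.031,0.44],[0.181,0.031,0.467],[0.181,0.031,0.467]],"twist":[0.009,0.009,0.009,0.009,0.009,0.009,0.009,0.009],"jaw":[0.5,0.5,0.5,0.5,0.5,0.5,0.5,0.5]}' 40
python3 -m crank '{"travel":[[0,0,0],[0,0,0],[0,0,0],[0,0,0],[0,0,0],[0,0,0],[0,0,0],[0,0,0]],"twist":[0,0,0,0,0,0,0,0],"jaw":[1,1,1,1,1,1,1,1]}' 40
python3 -m crank '{"travel":[[0,0,-0.05],[0,0,-0.15],[0,0,-0.27],[0,0,-0.39],[0,0,-0.39],[0,0,-0.39]],"twist":[0,0,0,0,0,0],"jaw":[1,1,1,1,1,1]}' 40
python3 -c "
from h import *
s=ctrl.observe();print(s['position'],s['moment'],s['joints'])
r=R.from_quat(s['ee_rot']).as_matrix();print(np.degrees(np.arctan2(r[1,0],r[0,0])));print(delta([.552,-.002,.21]))"
```

```text
clock: 25.8
position: [0.4945, -0.3577, 0.0522]
ee_rot: [1.0, 0.029, -0.001, -0.001]
contact_force: [-0.6, 0.6, 0.3]
grip_width: 0.503
grasp_force: 0.0
clock: 26.6
position: [0.4944, -0.3586, 0.0537]
ee_rot: [1.0, 0.029, 0.0, 0.0]
contact_force: [-1.4, 0.9, 5.9]
grip_width: 0.144
grasp_force: 40.0
clock: 27.2
position: [0.4942, -0.3585, 0.2094]
ee_rot: [1.0, 0.029, 0.0, 0.0]
contact_force: [0.7, 1.5, -3.1]
grip_width: 0.142
grasp_force: 40.0
[ 0.49416299 -0.35847913  0.20939974] [ 0.06850745  0.01518031 -0.01109549] [-7.35721939e-01  4.97386417e-01  1.62819249e+00 -6.26939154e-05
  1.01482716e+00  7.77828595e-01]
3.2818564141814868
[ 0.195 -0.881 -0.002]
```

```bash
python3 - <<'E'
from h import *
from types import SimpleNamespace
def bed(c,f,z=.02):
    g=f.astype(int); m=((g.min(2)>130)&(g.max(2)-g.min(2)<35)).astype(np.uint8)
    m=cv2.morphologyEx(m,cv2.MORPH_CLOSE,np.ones((9,9),np.uint8)); n,l,st,_=cv2.connectedComponentsWithStats(m); k=1+st[1:,4].argmax()
    ct,_=cv2.findContours((l==k).astype(np.uint8),cv2.RETR_EXTERNAL,cv2.CHAIN_APPROX_NONE); ct=cv2.convexHull(max(ct,key=cv2.contourArea))
    W=np.array([world(c,u,v,z=z)[:2] for u,v in ct[:,0]],np.float32); return cv2.minAreaRect(W*1000)
t=cam('top','top4.png'); print('top bed',bed(t,t['frame'])); print('scene..')
s=cam('scene','sc4.png'); print('scene bed',bed(s,s['frame']))
print('top plate0',blue_plate(dict(t,frame=cv2.imread('pics/top0.png')),.01))
print('scene plate0',blue_plate(dict(s,frame=cv2.imread('pics/scene0.png')),.01))
w=cam('wrist','w4.png'); st=ctrl.observe(); print('wrist plate in hand',blue_plate(w,st['position'][2]-.043), st['position'])
# wrist cam pose in tool frame -> pose at w1
Rw=cv2.Rodrigues(w['rvec'])[0]; q=R.from_quat(st['ee_rot']).as_matrix(); A=Rw@q; tt=w['tvec'].ravel()+Rw@st['position']
q1=R.from_quat([.995,-.096,0,0]).as_matrix(); p1=np.array([.5001,.0271,.2364]); R1=A@q1.T
c1=dict(w,rvec=cv2.Rodrigues(R1)[0],tvec=tt-R1@p1); f1=cv2.imread('pics/w1.png'); print('w1 bed',bed(c1,f1))
E
```

```text
top bed ((553.1478271484375, 1.53076171875), (260.09881591796875, 219.89923095703125), 79.5737075805664)
scene..
scene bed ((363.7035827636719, 815.7835083007812), (278.05474853515625, 912.723388671875), 54.85939407348633)
top plate0 ((0.4952090759277344, -0.3569017333984375), (188.4174346923828, 229.22735595703125), 3.5069527626037598)
scene plate0 ((0.49410009765625, -0.3562288208007813), (192.4391326904297, 229.2640380859375), 3.4195363521575928)
wrist plate in hand ((0.5234970092773438, -0.3565157165527344), (131.09335327148438, 229.8300018310547), 3.2802202701568604) [ 0.49370961 -0.35811364  0.20710537]
w1 bed ((553.6050415039062, 0.281768798828125), (257.1185607910156, 218.04266357421875), 79.53462982177734)
```

```bash
python3 -m crank '{"travel":[[0.02,-0.1,0],[0.045,-0.21,0],[0.07,-0.32,0],[0.095,-0.43,0],[0.12,-0.54,0],[0.145,-0.65,0],[0.17,-0.76,0],[0.19,-0.86,0]],"twist":[0.01,0.02,0.03,0.04,0.05,0.06,0.07,0.077],"jaw":[1,1,1,1,1,1,1,1]}' 40
python3 -m crank '{"travel":[[0,0,0],[0,0,0]],"twist":[0,0],"jaw":[1,1]}' 40
python3 -c "
from h import *
s=ctrl.observe();print(s['position'],s['grip_width'])
r=R.from_quat(s['ee_rot']).as_matrix();print(np.degrees(np.arctan2(r[1,0],r[0,0])));print(delta([.5528,-.0008,.13]))
w=cam('wrist','w5.png');print(blue_plate(w,s['position'][2]-.0437))"
```

```text
clock: 28.15
position: [0.5501, -0.0087, 0.2075]
ee_rot: [0.996, -0.093, -0.001, -0.0]
contact_force: [0.4, 0.8, -2.7]
grip_width: 0.144
grasp_force: 40.0
clock: 28.35
position: [0.5501, -0.01, 0.2077]
ee_rot: [0.996, -0.091, -0.001, 0.0]
contact_force: [-0.4, -1.0, -2.8]
grip_width: 0.14
grasp_force: 40.0
[ 0.55013189 -0.00999538  0.20767431] 0.1396861292124823
-10.448475801355173
[ 0.003 -0.024  0.194]
((0.5792860107421876, -0.015251052856445313), (230.6276397705078, 131.5636444091797), 79.56339263916016)
```

```bash
python3 -m crank '{"travel":[[0.003,-0.024,0.06],[0.003,-0.024,0.12],[0.003,-0.024,0.18],[0.003,-0.024,0.23],[0.003,-0.024,0.25],[0.003,-0.024,0.25]],"twist":[0,0,0,0,0,0],"jaw":[1,1,1,1,1,1]}' 40
python3 - <<'E'
from h import *
import cv2
ps=[]
for i in range(3):
    w=cam('wrist'); ps.append(ctrl.observe()['position'])
p=np.mean(ps,0); print(p, blue_plate(w,p[2]-.0437))
t=cam('top'); s=cam('scene')
a=cv2.resize(w['frame'][0:330,100:540],(440,330)); cv2.imwrite('pics/w6.png',w['frame'])
b=cv2.resize(s['frame'][170:330,220:440],None,fx=2,fy=2,interpolation=cv2.INTER_CUBIC)
h=np.zeros((330,780,3),np.uint8); h[:330,:340]=a[:, :440][:, 50:390]; h[:320,340:780]=b; cv2.imwrite('pics/v6.png',h)
E
```

```text
clock: 29.0
position: [0.553, -0.0025, 0.1079]
ee_rot: [0.996, -0.093, -0.001, 0.0]
contact_force: [-0.4, -0.5, -1.8]
grip_width: 0.143
grasp_force: 40.0
[ 0.55368513 -0.00218712  0.10944979] ((0.58316259765625, -0.007532066345214844), (230.6023712158203, 131.5588836669922), 79.3393783569336)
```

View pics/v6.png

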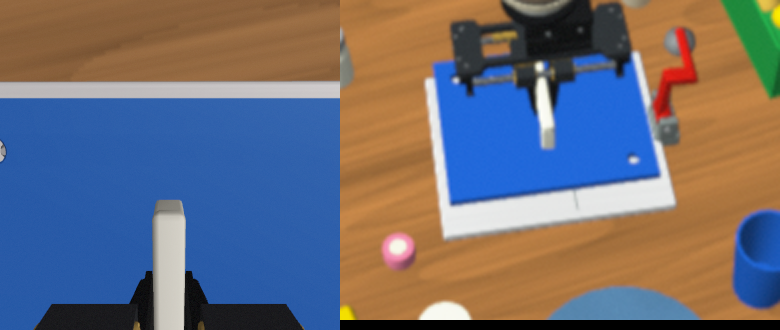

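The cover hovers about 10 mm above the pins, and a pin shows inside the hole at the left of the wrist view, near (150,150). I'll check that closely.

```bash
python3 - <<'E'
import cv2
f=cv2.imread('pics/w6.png'); a=cv2.resize(f[120:180,110:190],None,fx=7,fy=7,interpolation=cv2.INTER_CUBIC); cv2.imwrite('pics/hole.png',a)
E
```

```text
(no output)
```

View pics/hole.png

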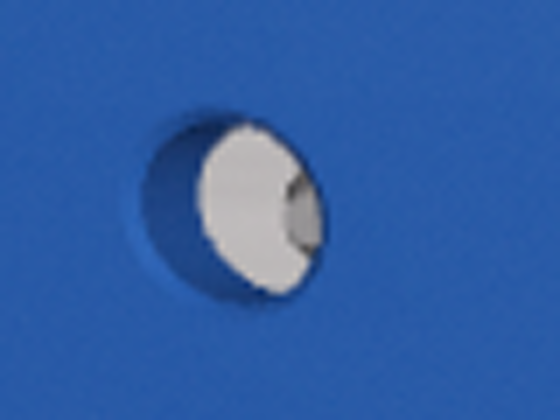

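```bash
python3 - <<'E'
from h import *
w=cam('wrist'); ps=[]
p=ctrl.observe()['position']; zt=p[2]-.0437; print(p)
h=world(w,143,149.6,z=zt); e=world(w,150.7,150.4,z=.044); ys=np.array([.18,.983,0])
print('hole',h,'rimL',world(w,110+140/7,120+207/7,z=zt)-world(w,110+322/7,120+207/7,z=zt)); pin=e-.002*ys; d=pin-h; print('pin',pin,'need',d.round(4))
M=cv2.Rodrigues(w['rvec'])[0]; print(-M.T@w['tvec'].ravel())
ctr=np.array([.5545,-.0021]); 
E
```

```text
[ 0.55373747 -0.00168308  0.10986959]
hole [0.64001221 0.07337063 0.06616959] rimL [0.00243406 0.01301764 0.        ]
pin [0.63926847 0.07752704 0.044     ] need [-0.0007  0.0042 -0.0222]
[ 0.63267137 -0.01589343  0.2585666 ]
```

```bash
python3 - <<'E'
from h import *
w=cam('wrist'); p=ctrl.observe()['position']; zt=p[2]-.0437
g=w['frame'].astype(int); grey=((g.min(2)>130)&(g.max(2)-g.min(2)<35)); blue=(g[...,0]>g[...,2]+60)&(g[...,0]>g[...,1]+40)
a=np.radians(-10.5); X=np.array([np.cos(a),np.sin(a)]);Y=np.array([-np.sin(a),np.cos(a)])
for v in (130,160,190):
    b=np.flatnonzero(blue[v]); L,Rr=b.min(),b.max()+1
    gl=np.flatnonzero(grey[v,:L]); gr=np.flatnonzero(grey[v,Rr:])+Rr
    f=lambda u,z:(world(w,u-.5,v,z=z)[:2]@Y*1000).round(1)
    print(v,'plate',f(L,zt),f(Rr,zt),'bed',(f(gl.min(),.02) if len(gl) else None),(f(gr.max()+1,.02) if len(gr) else None),gl[:1],gr[-1:])
for u in (250,320,400):
    b=np.flatnonzero(blue[:,u]).min(); gt=np.flatnonzero(grey[:b,u]); f=lambda v,z:(world(w,u,v-.5,z=z)[:2]@X*1000).round(1)
    print(u,'plate',f(b,zt),'bed',f(gt.min(),.02))
E
```

```text
130 plate 214.5 -16.0 bed None None [] []
160 plate 214.5 -16.0 bed None None [] []
190 plate 214.5 -15.9 bed None None [] []
250 plate 640.7 bed 653.5
320 plate 640.6 bed 653.5
400 plate 640.6 bed 653.4
```

```bash
python3 -m crank '{"travel":[[-0.004,-0.009,0.002],[-0.004,-0.009,0.01],[-0.004,-0.009,0.01]],"twist":[0,0,0],"jaw":[1,1,1]}' 40
python3 - <<'E'
from h import *
w=cam('wrist'); p=ctrl.observe()['position']; print(p); zt=p[2]-.0437
c=proj(w,[[.6387,.0775,zt]])[0]; print(c)
a=cv2.resize(w['frame'][120:180,110:190],None,fx=7,fy=7,interpolation=cv2.INTER_CUBIC); cv2.imwrite('pics/hole2.png',a)
E
```

```text
clock: 29.65
position: [0.5523, 0.0025, 0.1047]
ee_rot: [0.996, -0.092, -0.0, 0.0]
contact_force: [-0.2, 0.0, -2.9]
grip_width: 0.143
grasp_force: 40.0
[0.55239613 0.00239631 0.10477525]
[142.86646364 148.88560636]
```

View pics/hole2.png

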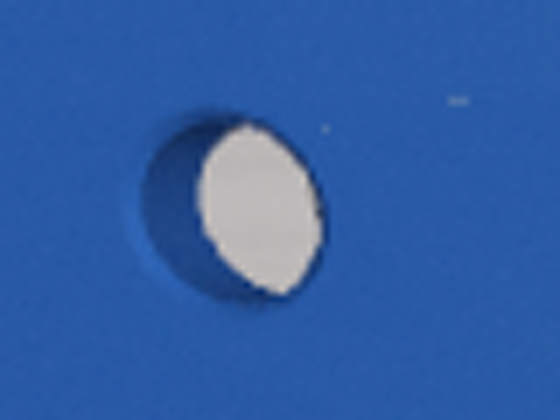

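The pin is now hidden behind the near rim, which is what centring within about 1 mm should look like. I'm lowering in stages and watching the force.

```bash
python3 -m crank '{"travel":[[0,0.001,0.015],[0,0.001,0.025],[0,0.001,0.035],[0,0.001,0.035]],"twist":[0,0,0,0],"jaw":[1,1,1,1]}' 40
python3 -m crank '{"travel":[[0,0,0.012],[0,0,0.024],[0,0,0.03],[0,0,0.03]],"twist":[0,0,0,0],"jaw":[1,1,1,1]}' 40
```

```text
clock: 30.1
position: [0.5522, 0.0018, 0.0903]
ee_rot: [0.996, -0.092, -0.001, 0.0]
contact_force: [0.2, -0.1, -2.9]
grip_width: 0.145
grasp_force: 40.0
clock: 30.5
position: [0.5523, 0.0019, 0.0786]
ee_rot: [0.996, -0.092, -0.0, 0.0]
contact_force: [0.5, 0.5, -2.2]
grip_width: 0.142
grasp_force: 40.0
```

```bash
python3 -m crank '{"travel":[[0,0,0.006],[0,0,0.012],[0,0,0.014],[0,0,0.014]],"twist":[0,0,0,0],"jaw":[1,1,1,1]}' 40
python3 -m crank '{"travel":[[0,0,0],[0,0,0],[0,0,0],[0,0,-0.1],[0,0,-0.22],[0,0,-0.32]],"twist":[0,0,0,0,0,0],"jaw":[0.5,0.5,0.5,0.5,0.5,0.5]}' 40
python3 - <<'E'
from h import *
look('scene',['lemon_a','corn','clamp_grip','cover'])
p=ctrl.observe()['position']; print(p)
w=cam('wrist','w7.png');print(blue_plate(w,.03),[world(w,u,v)[2].round(4) for u,v in ((160,120),(480,120),(200,200),(450,200))])
y=np.array([np.sin(np.radians(10.5)),np.cos(np.radians(10.5)),0]);x=np.array([y[1],-y[0],0]); c=np.array([.553,-.0,0])
ang=.326+1.68; g=c+x*-.04+y*(.135-.0686*np.cos(ang)); g[2]=.042+.0686*np.sin(ang); print(g,delta(g+[0,0,.08]),delta(g+[0,0,.003]))
E
```

```text
clock: 30.9
position: [0.5525, 0.0019, 0.0737]
ee_rot: [0.996, -0.092, 0.0, 0.0]
contact_force: [-1.0, -0.0, 0.7]
grip_width: 0.145
grasp_force: 40.0
clock: 31.5
position: [0.5525, 0.0019, 0.2035]
ee_rot: [0.996, -0.092, 0.0, 0.0]
contact_force: [0.8, -0.6, -0.1]
grip_width: 0.494
grasp_force: 0.0
scene lemon_a [([0.5057, 0.3531, 0.015], 0.72, [452, 185]), ([0.4726, 0.3439, 0.0066], 0.71, [442, 179]), ([0.4634, 0.2071, -0.0003], 0.69, [389, 192])]
scene corn [([0.6322, -0.1974, -0.0033], 0.56, [249, 298]), ([0.4505, 0.3321, 0.0145], 0.47, [434, 171])]
scene clamp_grip [([0.5438, 0.1698, 0.1018], 0.89, [391, 194])]
scene cover [([0.5512, 0.0046, 0.0218], 0.56, [323, 238])]
[0.55205951 0.00188675 0.20084057]
((0.5531199340820312, 0.001650390625), (230.08787536621094, 188.69729614257812), 79.42959594726562) [np.float64(-0.0002), np.float64(0.0002), np.float64(0.03), np.float64(0.0195)]
[0.54354211 0.16846597 0.1042054 ] [-0.097 -0.405  0.04 ] [-0.097 -0.406  0.233]
```

View pics/w7.png

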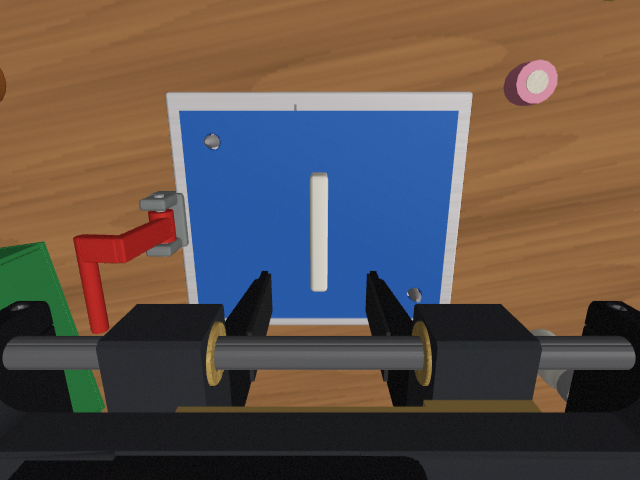

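The cover is flush: plate top at 0.030, both pins show in the holes at (212,141) and (414,295), and the margins are even. The lever is open and all three scraps are in the caddy. Next I pinch the lever.

```bash
python3 -m crank '{"travel":[[-0.05,-0.1,0],[-0.097,-0.22,0],[-0.097,-0.34,0],[-0.097,-0.406,0],[-0.097,-0.406,0.06],[-0.097,-0.406,0.14],[-0.097,-0.406,0.22],[-0.097,-0.406,0.236]],"twist":[0,0,0,0,0,0,0,0],"jaw":[0.5,0.5,0.5,0.5,0.5,0.5,0.5,0.5]}' 15
python3 -m crank '{"travel":[[0,0,0],[0,0,0],[0,0,0],[0,0,0],[0,0,0]],"twist":[0,0,0,0,0],"jaw":[1,1,1,1,1]}' 15
python3 - <<'E'
from h import *
p=np.mean([ctrl.observe()['position'] for _ in range(1)],0); r=R.from_quat(ctrl.observe()['ee_rot'])
y=np.array([np.sin(np.radians(10.5)),np.cos(np.radians(10.5)),0]); h=np.array([.553,0,.042])+.135*y
g=p-[0,0,.003]; ly=(g-h)@y; lz=g[2]-h[2]; rad=np.hypot(ly,lz); a0=np.arctan2(lz,-ly); print(p,rad,'clamp',a0-.326)
rad=.0686
for a in np.linspace(a0,.326,13):
    q=-y*(rad*np.cos(a)-rad*np.cos(a0))+np.array([0,0,rad*(np.sin(a)-np.sin(a0))]); print(round(a-.326,2),(r.inv().apply(q)/.4).round(3))
E
```

```text
clock: 32.6
position: [0.5421, 0.1683, 0.1027]
ee_rot: [0.996, -0.092, -0.004, 0.001]
contact_force: [-0.1, -1.1, 0.2]
grip_width: 0.499
grasp_force: 0.0
clock: 33.1
position: [0.5444, 0.1687, 0.1078]
ee_rot: [0.996, -0.092, 0.001, -0.0]
contact_force: [1.5, 4.1, 1.2]
grip_width: 0.139
grasp_force: 2.0
[0.5443749  0.16868492 0.10781573] 0.06930822740071357 clamp 1.6810896809011817
1.68 [0. 0. 0.]
1.54 [ 0.     0.022 -0.009]
1.4 [ 0.     0.046 -0.014]
1.26 [ 0.     0.07  -0.016]
1.12 [ 0.     0.094 -0.015]
0.98 [ 0.     0.117 -0.01 ]
0.84 [ 0.     0.14  -0.002]
0.7 [0.    0.161 0.009]
0.56 [0.    0.181 0.022]
0.42 [0.    0.198 0.039]
0.28 [0.    0.213 0.058]
0.14 [0.    0.226 0.078]
0.0 [0.    0.235 0.1  ]
```

```bash
python3 -m crank '{"travel":[[0,0,0],[0,0.022,-0.009],[0,0.046,-0.014],[0,0.07,-0.016],[0,0.094,-0.015],[0,0.117,-0.01],[0,0.14,-0.002],[0,0.161,0.009]],"twist":[0,0,0,0,0,0,0,0],"jaw":[1,1,1,1,1,1,1,1]}' 15
python3 -m crank '{"travel":[[0,0.02,0.013],[0,0.037,0.03],[0,0.052,0.049],[0,0.065,0.069],[0,0.074,0.091],[0,0.074,0.093],[0,0.074,0.093]],"twist":[0,0,0,0,0,0,0],"jaw":[1,1,1,1,1,1,1]}' 15
python3 - <<'E'
from h import *
p=ctrl.observe()['position']
y=np.array([np.sin(np.radians(10.5)),np.cos(np.radians(10.5)),0]); h=np.array([.553,0,.042])+.135*y
g=p-[0,0,.003]; ly=(g-h)@y; lz=g[2]-h[2]; print(ly,lz,'clamp',np.arctan2(lz,-ly)-.326)
E
```

```text
clock: 33.9
position: [0.532, 0.1045, 0.103]
ee_rot: [0.996, -0.092, -0.0, 0.0]
contact_force: [0.8, 2.4, 2.6]
grip_width: 0.12
grasp_force: 15.0
clock: 34.6
position: [0.5273, 0.0772, 0.0657]
ee_rot: [0.996, -0.092, 0.001, -0.001]
contact_force: [3.1, 14.7, -0.3]
grip_width: 0.12
grasp_force: 15.0
-0.06380408324834956 0.020664231898811343 clamp -0.01279043747399844
```

```bash
python3 -m crank '{"travel":[[0,0,0],[0,0,0],[0,0,0],[0,0,-0.1],[0,0,-0.22],[0,0,-0.34],[0,0.1,-0.36],[0,0.2,-0.36]],"twist":[0,0,0,0,0,0,0,0],"jaw":[0.5,0.5,0.5,0.5,0.5,0.5,0.5,0.5]}' 15
python3 - <<'E'
from h import *
look('scene',['clamp_grip','lemon_a','corn'])
w=look('wrist',['clamp_grip']); cv2.imwrite('pics/w8.png',w['frame']); print(blue_plate(w,.03))
E
```

```text
clock: 35.4
position: [0.5125, -0.0031, 0.2122]
ee_rot: [0.996, -0.091, 0.002, 0.0]
contact_force: [0.2, -0.5, -1.4]
grip_width: 0.503
grasp_force: 0.0
scene clamp_grip [([0.5278, 0.0768, 0.0612], 0.73, [349, 211]), ([0.4709, 0.3471, 0.0117], 0.69, [443, 176])]
scene lemon_a [([0.5024, 0.3504, 0.0146], 0.68, [450, 185]), ([0.4704, 0.3479, 0.0077], 0.6, [443, 177]), ([0.4614, 0.2069, 0.0026], 0.48, [389, 191])]
scene corn [([0.6327, -0.1932, -0.0003], 0.66, [250, 297]), ([0.4519, 0.3312, 0.0138], 0.5, [434, 172])]
wrist clamp_grip [([0.5266, 0.0797, 0.0657], 0.73, [216, 232])]
((0.5529138793945313, 0.001700042724609375), (230.34498596191406, 189.44277954101562), 79.3231201171875)
```

View pics/w8.png

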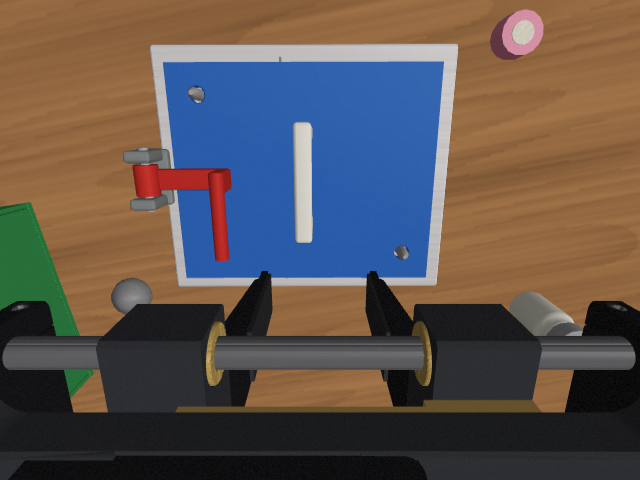

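The lever lies shut over the cover, with its crossbar at (219,215). Both pins show through the holes, and the gripper is clear.

```bash
python3 -c "
from rig import ctrl
print(ctrl.close_job())"
```

```text
the job is handed in; nothing more can be done
None
```

I handed in the job at about 36 s of robot time; no verdict came back, but my last camera check showed both lemon ends and the corn in the caddy, the cover flush over both pins, and the clamp lever shut.

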